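Dress the bar end with the flat file

ROBOT

A 6-joint arm with a two-finger parallel gripper is mounted at the origin on the work surface; the furniture and walls round the work are solid. World frame = base frame: x ahead of the robot, y to its left, z up, the work surface at z = 0. Lengths are in mm, angles in rad, forces in N, time in s.
With the tool pointing down it reaches from about 275 to 750 mm from the base axis. Payload 10.2 kg.
Tool frame: the origin (TCP) lies between the finger pads; the fingertips stand 17 mm ahead of it and the grasp point (between the pads) lies 2 mm behind it; z points along the fingers, y is the line along which they close (so a half turn about z gives the same grasp; the last joint's range is limited). The gripper opens to 85 mm and grips with 20 to 120 N. Pads are 22 mm wide; open, the fingers measure 114 mm over their backs; the gripper's body (76 mm by 85 mm) begins 54 mm behind the grasp point. The pads swing forward as they close: fully open they stand 13 mm farther back than shut.
Start: joints at [1.118, 0.313, 1.498, -0, 1.331, -0.223], TCP at [119.599, 511.202, 248.294] pointing down, gripper open.
Joint ranges: [-2.94, 2.94], [-0.97, 2.17], [0.19, 2.56], [-1.23, 4.37], [0.02, 3.11], [-2.88, 2.88]. Speed limits (rad/s): [2.39, 2.39, 3.01, 3.14, 3.14, 3.14].

INTERFACE

Orientations are given as a unit quaternion [w, x, y, z].
In Python, from rig import * gives the robot as it stands.
- The arm moves only by the tool step_arm, never from a script. Its argument "commands" is text: rows parted by semicolons, each of 7 numbers parted by spaces: the opening, from 0 (shut) to 1 (fully open), then the shift along the tool's x, y, z in cm, then the turn, a rotation vector about the tool's x, y, z in rad. In form: hand x y z rx ry rz; .... A call has 1 to 20 rows; each row is the pose to reach, as a shift and turn from the pose commanded when the call began, along the tool's axes at that moment; what a row does not reach only later rows make up. A row lasts 1/12 s, in which the tool goes at most 41.7 mm and 7.16 degrees, less where a joint would pass 70% of its speed; a pose out of reach is approached as far as the arm can. A call with a gripper value outside its range is refused whole. The fingers move at their own pace and stop on an object; "newtons" is the grip in N (left out, the last holds). Time passes only in rows, so rows that repeat a pose let the fingers close. It gives the time, the measured TCP pose, the force, the opening and the grip force at its end, in the units of the state.
- sense(): the state, without advancing time (a new reading comes with each control period).
- capture(name): name is "scene" or "top" or "wrist"; returns the picture (384x512x3 uint8, red, green, blue); there is no depth.
- camera_model(name): a dict with "mtx" (3x3 intrinsics, pixels), "k1" (the pictures are not rectified: a ray, as slopes to the right and down, at radius r is drawn at 1 + k1 r^2 times it, then the intrinsics apply), "eye" and "rotation" of the camera in the world. Camera axes: x right, y down, z forward; pixel columns grow to the right and rows downward; lengths in mm; the calibration is good to about 2 mm. A picture is of the moment at which its call begins: read the wrist's pose just before it. camera_model takes no time and is no camera call; for the wrist camera it gives the pose at the moment of the call.
- finish_job(): hands the job in; it is judged then, once.
Trained networks look in the newest picture that a camera, given by its name, has taken for a name from the list of things; names that differ only in an ending like _2 or _b are one class to them, and where a whole thing is asked for, a point or a joint stands for the part that bears it (a point fixed in the world has none). Each returns a list of dicts, best first, with "score" (0 to 1); they miss things now and then, are a little off and sometimes report something else, mostly with a low value. They report only what shows in the picture. A call takes as long as a camera call.
- search_frame(camera, label): "rect" ([centre column, centre row, width, height] in pixels, round what is visible of it).
- trace(camera, label): "mask" (384x512 bool, what is visible of it) and "rect" ([centre column, centre row, width, height] in pixels, round what is visible of it).
- spot_point(camera, label): "xy" ([column, row] in pixels: a listed point, or the origin of a listed thing).
The state is a dict: "time_s": time; "joints": joint angles; "dq": joint speeds; "tau": joint torques, N m; "eef_pos": TCP position; "ee_rot": TCP orientation; "force": force on the tool from outside, world axes, zero at the start; "wrist_torque": the same for the moment, N m; "grip_width": opening from 0.0 (shut) to 1.0 (fully open); "grip_force": force on a finger pad.
Only numpy, scipy, OpenCV 4.12 (cv2) and the standard library are available. Lean on these libraries where they do the work, as an engineer would, in place of code of your own. Each camera call takes 0.05 s, during which the arm holds its last target. There are 200 camera calls.

TASK

Take the flat file from its wooden rest and give the upper end of the steel bar in the filing jig three full forward strokes, tip leading, towards the carriage's stop, each from the front third of the blade into its rear third, with the file held level and an even, light pressure of about 3 to 8 N (never above 12 N). Lift the file clear of the bar for every return; dragging it back pulls the carriage off its stop. Then lay the file back in its rest as it lay, leave the carriage home against the stop, and leave the other things alone.

Things in the scene. Friction and masses are not known exactly. Their poses are not given: they have to be found in the camera images.
- flat_file: Flat file, wooden handle, 267 mm, 0.15 kg, loose, starts in the rest. Origin: mid length and width, at its underside. Own -y points to the tip, z up. Blade y -134 to +38 mm, 22 mm wide, z 2 to 11 mm, flat below. Handle y +35 to +134, up to 24 mm wide, z 0 to 25 mm. Balances near y +20 to +40. Grip it hard, from above across the middle of the blade (y -30 to 0): farther back it pivots under load.
- file_tip (a point): Point on the file: the middle of the blade's front end, on its underside (file frame 0, -134, +2 mm); axes as the file's.
- file_rest: Wooden rest, fixed, 56 x 236 mm, base board 10 mm thick. Origin at bench level; own -y is where the tip points; the lying file's origin is 30 mm straight above it, axes alike. Two cradles, 22 mm long: at y -90 mm (floor 32 mm high, notch 31 mm wide, for the blade) and y +105 mm (floor 30, notch 33, for the handle), walls 13 mm over the floors. Free room for fingers between.
- rest_tip (a point): Point of the rest where the file's tip (file_tip) lies when the file is home (rest frame 0, -134, +32 mm).
- filing_jig: Fixed jig: wooden base 106 x 136 x 18 mm, dark stop block at its -y side (top 40 mm high), and a dark two-jaw carriage (top 48.5 mm) sliding along y that holds an upright flat bar of bright steel. Origin at bench level, below the bar's middle when the carriage is at the stop; z up. Own -y is the forward stroke direction; the file lies along y, tip to -y.
- edge_home (a point): Fixed point of the jig 68 mm above its origin, axes as the jig's. The bar (16 mm wide along x, 6 mm thick along y, narrower than the blade) has its upper end at y = carriage value, but 60 to 76 mm above the bench: this height differs each time and must be felt. It sits on a rubber pad and yields downwards about 1 mm per 4 N, at most 6 mm.
- stroke_end (a point): Fixed point of the jig, 120 mm forward (own -y) of edge_home: the file's tip is to be about here, over or beyond it within 10 mm, at the end of each full stroke, still pressing; a stroke starts with the tip 20 to 50 mm past the bar. Axes as the jig's.
- carriage (a joint): Position of the carriage, m: 0 = against the stop, growing as it slides off it along the jig's +y (to 0.025). It slides easily (0.6 N friction): a pressed forward stroke carries it to the stop, a dragged return pulls it off. Starts 3 to 8 mm off the stop.
- ring_gauge: Bystander: steel ring gauge, 44 mm across, 14 mm high, loose; origin at the centre of its underside.
- iron_head: Bystander: forged iron head lying on its face, 93 x 125 x 20 mm, loose; origin at the centre of its underside.
- oil_can: Bystander: green oil can, 110 x 66 x 137 mm, loose; origin at the centre of its underside.
- wood_wedge: Bystander: beech wedge, 32 x 90 x 22 mm, loose; origin at the centre of its underside.

How it is judged (in metres and radians):
On the way, in this order (a step that is already met when the one before it is completed fails the run):
1. first stroke: the front part of the blade (tip at most 55 mm past the bar) pressed on the bar's end with 2 to 9 N, file level within 0.15 rad (contact force between flat_file and filing_jig between 2 and 9 N and angle between flat_file's own z axis and vertical below 0.15 rad and height (world z) of file_tip above 0.045 m and y of file_tip in the frame of filing_jig above -0.055 m), for 0.04 s.
2. first stroke, half way: still level and pressed with 2 to 9 N, tip 70 to 95 mm past the bar (contact force between flat_file and filing_jig between 2 and 9 N and angle between flat_file's own z axis and vertical below 0.15 rad and height (world z) of file_tip above 0.045 m and y of file_tip in the frame of filing_jig between -0.095 and -0.07 m), for 0.04 s.
3. first stroke, end: still level and pressed with 2 to 9 N, tip more than 105 mm past the bar, carriage within 2.5 mm of its stop (contact force between flat_file and filing_jig between 2 and 9 N and angle between flat_file's own z axis and vertical below 0.15 rad and height (world z) of file_tip above 0.045 m and y of file_tip in the frame of filing_jig below -0.105 m and value of joint carriage below 0.0025 m), for 0.04 s.
4. file lifted off and back: touching nothing of the jig, tip at most 50 mm past the bar (contact force between flat_file and filing_jig below 0.2 N and y of file_tip in the frame of filing_jig above -0.05 m), for 0.04 s.
5. second stroke: the front part of the blade (tip at most 55 mm past the bar) pressed on the bar's end with 2 to 9 N, file level within 0.15 rad (all of step 1), for 0.04 s.
6. second stroke, end: still level and pressed with 2 to 9 N, tip more than 105 mm past the bar, carriage within 2.5 mm of its stop (all of step 3), for 0.04 s.
7. file lifted off and back: touching nothing of the jig, tip at most 50 mm past the bar (all of step 4), for 0.04 s.
8. third stroke: the front part of the blade (tip at most 55 mm past the bar) pressed on the bar's end with 2 to 9 N, file level within 0.15 rad (all of step 5), for 0.04 s.
9. third stroke, half way: still level and pressed with 2 to 9 N, tip 70 to 95 mm past the bar (all of step 2), for 0.04 s.
10. third stroke, end: still level and pressed with 2 to 9 N, tip more than 105 mm past the bar, carriage within 2.5 mm of its stop (all of step 6), for 0.04 s.
At the end, for the whole second after the job is handed in: The file lies at rest in both notches of its rest, right side up and tip the same way as before (origin within 18 mm of its place, tip within 22 mm, height within 6 mm), and the carriage is within 3 mm of its stop (horizontal distance between flat_file and file_rest below 0.018 m and horizontal distance between file_tip and rest_tip below 0.022 m and z of flat_file in the frame of file_rest between 0.024 and 0.036 m and z of file_tip in the frame of file_rest below 0.038 m and angle between flat_file's own z axis and vertical below 0.15 rad and linear speed of flat_file below 0.02 m/s and value of joint carriage below 0.003 m); the robot touches nothing.
It fails at once if the file presses the bar or jig with more than 12 N (contact force between flat_file and filing_jig above 12 N).
It fails at once if the carriage is dragged more than 16 mm off its stop (file dragged on the return) (value of joint carriage above 0.016 m).
It fails at once if another thing on the bench is moved more than 30 mm (distance of any of ring_gauge, iron_head, oil_can, wood_wedge from where it was at the start of the episode above 0.03 m).
It also fails if it takes over 62 s, if anything falls off the work surface, if the arm or the gripper's body presses on something with over 40 N, if the wrist force passes 120 N, or if a joint passes its speed limit or range.

## Working session

There is one attempt and no reset: what is moved stays moved. The work goes in short steps, Python scripts to look and compute and a tool call to move; the robot and the scene stay as the last step left them, time stands still between calls to the robot, and variables do not carry over. Pictures are saved under pics/ and viewed, at most 10 in all, crops included, and the job is handed in when it is done.

Besides the shell and the picture viewer there is one more tool, called in YAML: its name, and indented under it one key for each argument. step_arm: Moves the arm, as the interface text tells. Its arguments: {"type":"object","properties":{"commands":{"type":"string"},"newtons":{"type":"number"}},"required":["commands"]}

```bash
mkdir -p pics; cat > h.py <<'E'
from rig import *
import numpy as np, cv2
from scipy.spatial.transform import Rotation as R
def ray(cm,px):
    K=np.array(cm["mtx"]);d=np.array([(px[0]-K[0,2])/K[0,0],(px[1]-K[1,2])/K[1,1]])
    u=d.copy()
    for _ in range(20): u=d/(1+cm["k1"]*(u@u))
    return np.array([u[0],u[1],1.])
def at(cm,px,z):
    v=np.array(cm["rotation"])@ray(cm,px);e=np.array(cm["eye"])
    return e+v*(z-e[2])/v[2]
def proj(cm,P):
    p=np.array(cm["rotation"]).T@(np.array(P,float)-np.array(cm["eye"]));u=p[:2]/p[2]
    u=u*(1+cm["k1"]*(u@u));K=np.array(cm["mtx"])
    return np.array([K[0,0]*u[0]+K[0,2],K[1,1]*u[1]+K[1,2]])
def save(im,n): cv2.imwrite("pics/"+n,im[:,:,::-1])
E
python3 - <<'E'
from h import *
s=sense();print({k:np.round(v,3).tolist() for k,v in s.items()})
zs={"flat_file":30,"file_tip":32,"file_rest":0,"rest_tip":32,"filing_jig":0,"edge_home":68,"stroke_end":68,"iron_head":0,"oil_can":0,"ring_gauge":0,"wood_wedge":0}
for c in ["top","scene"]:
    im=capture(c);save(im,c+"1.png");cm=camera_model(c);print(c,np.round(cm["eye"]),cm["k1"])
    for n,z in zs.items():
        for r in spot_point(c,n)[:1]: print(n,round(r["score"],2),np.round(r["xy"],1),np.round(at(cm,r["xy"],z),1))
print(sense()["time_s"])
E
```

```text
{'time_s': 0.0, 'joints': [1.118, 0.313, 1.498, 0.0, 1.331, -0.223], 'dq': [-0.002, 0.001, 0.001, 0.001, -0.0, -0.002], 'tau': [-0.001, -41.228, -25.975, -0.0, 0.004, 0.0], 'eef_pos': [119.497, 510.963, 247.715], 'ee_rot': [-0.0, 0.115, 0.993, -0.001], 'force': [0.338, 0.08, 0.591], 'wrist_torque': [-0.006, -0.032, -0.018], 'grip_force': 0.0, 'grip_width': 0.995}
top [ 372.   -8. 1219.] 0.03928531718074712Traceback (most recent call last):
  File "<stdin>", line 7, in <module>
  File "h.py", line 10, in at
    v=np.array(cm["rotation"])@ray(cm,px);e=np.array(cm["eye"])
      ~~~~~~~~~~~~~~~~~~~~~~~~^~~~~~~~~~~
ValueError: matmul: Input operand 1 has a mismatch in its core dimension 0, with gufunc signature (n?,k),(k,m?)->(n?,m?) (size 3 is different from 4)
```

View pics/top1.png

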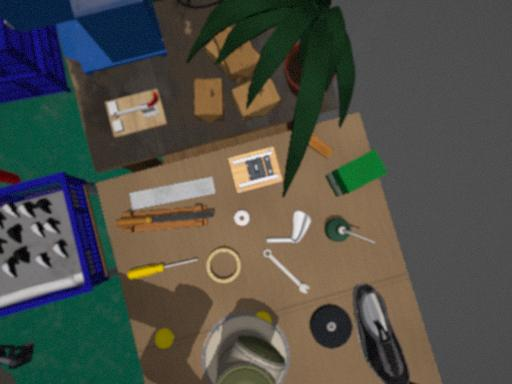

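The top view shows the file in its rest near (165,218), handle on the left and tip on the right. The jig is at (257,170), the ring at (242,218), the iron head at (295,228) and the oil can at (338,230). The camera rotation is a quaternion, so I'll fix the helper.

```bash
sed -i 's/np.array(cm\["rotation"\])/rot(cm)/g' h.py; cat >> h.py <<'E'
def rot(cm): return R.from_quat(np.array(cm["rotation"])[[1,2,3,0]]).as_matrix()
E
python3 - <<'E'
from h import *
zs={"flat_file":30,"file_tip":32,"file_rest":0,"rest_tip":32,"filing_jig":0,"edge_home":68,"stroke_end":68,"iron_head":0,"oil_can":0,"ring_gauge":0,"wood_wedge":0}
for c in ["top","scene"]:
    im=capture(c);save(im,c+"1.png");cm=camera_model(c);print(c,np.round(cm["eye"]))
    for n,z in zs.items():
        for r in spot_point(c,n)[:1]: print(n,round(r["score"],2),np.round(r["xy"],1),np.round(at(cm,r["xy"],z),1))
print(sense()["time_s"])
E
```

```text
top [ 372.   -8. 1219.]
flat_file 0.76 [167.1 217.4] [387.1 215.1  30. ]
file_tip 0.63 [214.3 211.2] [403.   83.8  32. ]
file_rest 0.93 [169. 217.] [388.6 215.4   0. ]
rest_tip 0.61 [213.2 214.9] [392.7  86.9  32. ]
filing_jig 0.91 [257.7 169.6] [523.2 -39.6   0. ]
edge_home 0.72 [257.1 170.3] [512.8 -36.2  68. ]
iron_head 0.66 [292.9 231.8] [ 342.7 -138.9    0. ]
oil_can 0.79 [340.7 233.3] [ 337.1 -276.3    0. ]
ring_gauge 0.74 [243.4 218.2] [383.    2.9   0. ]
wood_wedge 0.55 [315.5 147.2] [ 587.8 -209.1    0. ]
scene [929. 347. 950.]
flat_file 0.92 [347.5 224.3] [387.5 227.6  30. ]
file_tip 0.68 [297.7 198.9] [399.9  80.3  32. ]
file_rest 0.81 [347.  229.5] [384.4 230.5   0. ]
rest_tip 0.89 [302.4 201.8] [400.2  95.5  32. ]
filing_jig 0.67 [237.4 214.2] [519.  -33.7   0. ]
edge_home 0.75 [235.1 202.7] [525.  -32.2  68. ]
iron_head 0.63 [251.2 157.2] [ 340.2 -121.7    0. ]
oil_can 0.86 [210.8 134.9] [ 343.6 -276.6    0. ]
ring_gauge 0.75 [280.4 190.2] [386.   15.7   0. ]
1.3
```

View pics/scene1.png

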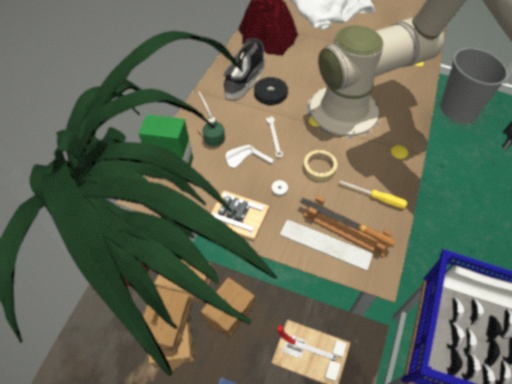

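step_arm:
  commands: "1 -33.8 -23.5 -1.2 0 0 1.23;1 -33.8 -23.5 -1.2 0 0 1.23;1 -33.8 -23.5 -1.2 0 0 1.23;1 -33.8 -23.5 -1.2 0 0 1.23;1 -33.8 -23.5 -1.2 0 0 1.23;1 -33.8 -23.5 -1.2 0 0 1.23;1 -33.8 -23.5 -1.2 0 0 1.23;1 -33.8 -23.5 -1.2 0 0 1.23;1 -33.8 -23.5 -1.2 0 0 1.23;1 -33.8 -23.5 -1.2 0 0 1.23;1 -33.8 -23.5 -1.2 0 0 1.23;1 -33.8 -23.5 -1.2 0 0 1.23"

```text
time_s: 2.3
eef_pos: [396.0, 204.2, 260.2]
ee_rot: [-0.0, 0.668, 0.744, -0.0]
force: [-0.0, 0.4, 0.5]
grip_width: 1.003
grip_force: 0.0
```

```bash
python3 - <<'E'
from h import *
zs={"flat_file":30,"file_tip":32,"file_rest":0,"rest_tip":32,"filing_jig":0,"edge_home":68,"stroke_end":68}
s=sense();print({k:np.round(s[k],3).tolist() for k in["eef_pos","ee_rot","joints","force"]})
c="wrist";cm=camera_model(c);im=capture(c);save(im,"w1.png");print(c,np.round(cm["eye"]))
for n,z in zs.items():
    for r in spot_point(c,n)[:1]: print(n,round(r["score"],2),np.round(r["xy"],1),np.round(at(cm,r["xy"],z),1))
t=cv2.imread("pics/top1.png")[140:200,215:305]
cv2.imwrite("pics/j.png",np.vstack([cv2.resize(t,(576,384),interpolation=cv2.INTER_CUBIC)]))
def axis(c,n,z):
    for r in trace(c,n)[:1]:
        v,u=np.nonzero(r["mask"]);
        cm_=cm if c=="wrist" else camera_model(c)
        P=np.array([at(cm_,p,z)[:2] for p in np.c_[u,v]]).astype(np.float32)
        (cx,cy),(w,h),a=cv2.minAreaRect(P);print(c,n,round(r["score"],2),np.round([cx,cy,w,h,a],1),cv2.boxPoints(((cx,cy),(w,h),a)).round().tolist())
axis(c,"flat_file",40);axis("top","flat_file",40);axis("top","filing_jig",18);axis("top","file_rest",30)
E
```

```text
{'eef_pos': [396.001, 204.233, 260.203], 'ee_rot': [-0.0, 0.668, 0.744, -0.0], 'joints': [0.212, 0.127, 1.7, 0.0, 1.316, 0.104], 'force': [-0.024, 0.353, 0.479]}
wrist [388. 276. 386.]
flat_file 0.83 [249.  156.6] [386.6 219.5  30. ]
file_tip 0.83 [249.9 245.9] [400.5  95.7  32. ]
file_rest 0.67 [247.7 152. ] [384.  220.9   0. ]
filing_jig 0.76 [315.2 318.3] [523.6 -42.2   0. ]
edge_home 0.73 [249.  155.8] [386.7 226.5  68. ]
wrist flat_file 0.59 [385.4 222.6  22.7 263.1   5.3] [[362.0, 353.0], [386.0, 91.0], [409.0, 93.0], [385.0, 355.0]]
top flat_file 0.75 [384.3 220.7  23.1 269.6   4.4] [[362.0, 354.0], [383.0, 85.0], [406.0, 87.0], [385.0, 356.0]]
top filing_jig 0.92 [521.9 -30.4 107.3 134.8  13.6] [[454.0, 22.0], [486.0, -109.0], [590.0, -83.0], [558.0, 48.0]]
top file_rest 0.58 [383.8 220.   56.5 230.    4.1] [[347.0, 333.0], [364.0, 103.0], [420.0, 107.0], [404.0, 337.0]]
```

View pics/w1.png

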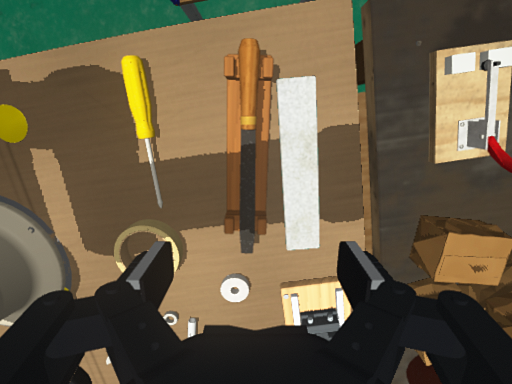

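View pics/j.png

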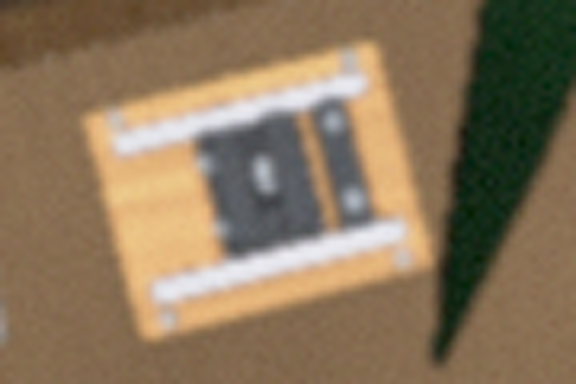

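The jig crop shows the carriage on the left and the stop block on the right, so forward is mostly world -y at about 13.6°. The wrist view shows the file lying straight along column 249. I'll grip at file y of about -3.

step_arm:
  commands: "0.6 1.54 -0.91 4 0 0 0.02;0.6 1.54 -0.91 8 0 0 0.02;0.6 1.54 -0.91 12 0 0 0.02;0.6 1.54 -0.91 16 0 0 0.02;0.6 1.54 -0.91 19 0 0 0.02;0.6 1.54 -0.91 21 0 0 0.02;0.6 1.54 -0.91 22 0 0 0.02;0.6 1.54 -0.91 22 0 0 0.02"
  newtons: 120

```text
time_s: 3.57
eef_pos: [383.3, 219.4, 38.4]
ee_rot: [-0.001, 0.674, 0.739, -0.002]
force: [-0.1, 0.1, 0.0]
grip_width: 0.602
grip_force: 0.0
```

```bash
python3 - <<'E'
from h import *
s=sense();print({k:np.round(s[k],3).tolist() for k in["eef_pos","ee_rot","joints","force","grip_width"]})
c="wrist";save(capture(c),"w2.png")
def tri(a,b):
    A=camera_model("top");B=camera_model("scene");u=rot(A)@ray(A,a);v=rot(B)@ray(B,b);ea=np.array(A["eye"]);eb=np.array(B["eye"])
    k=np.linalg.lstsq(np.c_[u,-v],eb-ea,rcond=None)[0];p=ea+k[0]*u;q=eb+k[1]*v;return p.round(),np.linalg.norm(p-q).round()
print(tri((285,194),(273,277)), tri((285,194),(230,45)))
E
```

```text
{'eef_pos': [383.291, 219.379, 38.373], 'ee_rot': [-0.001, 0.674, 0.739, -0.002], 'joints': [0.253, 0.445, 1.96, -0.0, 0.741, 0.162], 'force': [-0.096, 0.102, 0.024], 'grip_width': 0.602}
(array([ 486., -165., -520.]), np.float64(209.0)) (array([421., -76., 464.]), np.float64(19.0))
```

View pics/w2.png

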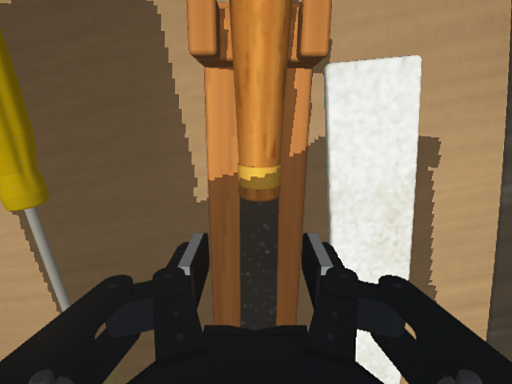

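The file sits centred between the open fingers (blade at columns 240–280, fingers at 205–305). I'll close and lift slightly.

step_arm:
  commands: "0 0 0 0 0 0 0;0 0 0 0 0 0 0;0 0 0 0 0 0 0;0 0 0 0 0 0 0;0 0 0 0 0 0 0;0 0 0 0 0 0 0"
  newtons: 120

```text
time_s: 4.12
eef_pos: [385.1, 219.9, 41.6]
ee_rot: [0.001, 0.674, 0.739, 0.001]
force: [-2.5, -0.5, 7.2]
grip_width: 0.201
grip_force: 117.2
```

step_arm:
  commands: "0 0 0 -2 0 0 0;0 0 0 -5 0 0 0;0 0 0 -8 0 0 0;0 0 0 -12 0 0 0;0 0 0 -12 0 0 0;0 0 0 -12 0 0 0"

```text
time_s: 4.62
eef_pos: [385.2, 219.9, 162.2]
ee_rot: [0.001, 0.674, 0.739, 0.002]
force: [-0.7, -0.0, -2.1]
grip_width: 0.195
grip_force: 117.9
```

```bash
python3 - <<'E'
from h import *
s=sense();print({k:np.round(s[k],3).tolist() for k in["time_s","eef_pos","ee_rot","joints","force","wrist_torque","grip_width","grip_force"]})
z=s["eef_pos"][2]
for c in ["top","scene","wrist"]:
    cm=camera_model(c);im=capture(c);save(im,c+"3.png")
    for n,zz in [("file_tip",z-8.5),("flat_file",z-10.5),("filing_jig",0),("edge_home",68)]:
        for r in spot_point(c,n)[:1]: print(c,n,round(r["score"],2),np.round(r["xy"],1),np.round(at(cm,r["xy"],zz),1))
    for r in trace(c,"flat_file")[:1]:
        v,u=np.nonzero(r["mask"]);P=np.array([at(cm,p,z)[:2] for p in np.c_[u,v]]).astype(np.float32)
        print(c,np.round(np.array(sum(map(list,[cv2.minAreaRect(P)[0],cv2.minAreaRect(P)[1]]),[])),1),cv2.minAreaRect(P)[2])
    r=trace(c,"filing_jig")[:1]
    if r:
        v,u=np.nonzero(r[0]["mask"]);P=np.array([at(cm,p,18)[:2] for p in np.c_[u,v]]).astype(np.float32);print("jig",[np.round(q,1) for q in cv2.minAreaRect(P)])
E
```

```text
{'time_s': 4.617, 'eef_pos': [385.157, 219.904, 162.164], 'ee_rot': [0.001, 0.674, 0.739, 0.002], 'joints': [0.254, 0.228, 1.854, -0.0, 1.055, 0.162], 'force': [-0.694, -0.011, -2.057], 'wrist_torque': [-0.116, 0.0, 0.014], 'grip_width': 0.195, 'grip_force': 117.947}
top file_tip 0.68 [210.7 211.7] [398.6  83.4 153.7]
top flat_file 0.79 [155.3 217.1] [386.6 221.5 151.7]
top filing_jig 0.87 [257.8 167.7] [528.8 -39.9   0. ]
top edge_home 0.62 [255.2 167.2] [521.4 -31.1  68. ]
top [392.6 138.9  21.6 105.1] 6.553164958953857
jig [array([521.7, -31.8]), array([106.7, 136. ]), np.float64(14.5)]
scene file_tip 0.65 [301.4 175.1] [407.7  85.3 153.7]
scene flat_file 0.97 [353.5 198.5] [390.4 220.6 151.7]
scene filing_jig 0.96 [239.6 212.6] [511.5 -32.    0. ]
scene edge_home 0.95 [232.  204.4] [533.7 -35.5  68. ]
scene [386.9 222.2  31.1 261.4] 4.400369644165039
jig [array([524.6, -25.3]), array([108.8, 136.2]), np.float64(14.2)]
wrist flat_file 0.74 [253.1 251. ] [383.4 220.3 151.7]
wrist [381.3 256.1  23.7 154.9] 5.203251838684082
jig [array([510.7,  25.1]), array([ 2.9, 31.1]), np.float64(48.4)]
```

View pics/scene3.png

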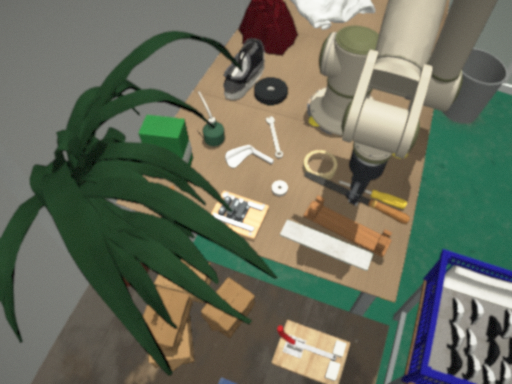

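The file is held level, and the scene view shows the leaves well above the work. I'll move to hover at the start of the stroke and turn the tool to the jig's yaw.

step_arm:
  commands: "0 -2.5 1.4 0.7 0 0 -0.02;0 -5 2.8 1.5 0 0 -0.05;0 -7.5 4.2 2.2 0 0 -0.07;0 -10 5.6 3 0 0 -0.09;0 -12.5 7 3.7 0 0 -0.11;0 -15 8.5 4.5 0 0 -0.14;0 -17.35 9.8 5.2 0 0 -0.156;0 -17.35 9.8 5.2 0 0 -0.156;0 -17.35 9.8 5.2 0 0 -0.156;0 -17.35 9.8 5.2 0 0 -0.156"

```text
time_s: 6.5
eef_pos: [497.5, 56.2, 108.3]
ee_rot: [-0.0, 0.615, 0.789, -0.0]
force: [-0.1, 0.1, -1.7]
grip_width: 0.196
grip_force: 117.9
```

```bash
python3 - <<'E'
from h import *
s=sense();print({k:np.round(s[k],3).tolist() for k in["time_s","eef_pos","ee_rot","force","wrist_torque","grip_width","grip_force"]})
z=s["eef_pos"][2]
O=np.array([522,-36.]);jx=np.array([.9695,.245]);jy=np.array([-.245,.9695])
J=lambda p:np.round([(p[:2]-O)@jx,(p[:2]-O)@jy],1)
print("tcp jig",J(np.array(s["eef_pos"])))
ims=[]
for c in ["top","scene","wrist"]:
    cm=camera_model(c);im=capture(c);save(im,c+"4.png")
    for n,zz in [("file_tip",z-9.5),("flat_file",z-11.5),("edge_home",68)]:
        for r in spot_point(c,n)[:1]: print(c,n,round(r["score"],2),np.round(r["xy"],1),J(at(cm,r["xy"],zz)))
    if c!="wrist":
        u,v=proj(cm,[522,-36,68]).astype(int);print(u,v)
        ims.append(cv2.resize(im[v-40:v+40,u-50:u+50],(400,320),interpolation=cv2.INTER_CUBIC))
save(np.hstack(ims),"c4.png")
E
```

```text
{'time_s': 6.5, 'eef_pos': [497.469, 56.165, 108.278], 'ee_rot': [-0.0, 0.615, 0.789, -0.0], 'force': [-0.082, 0.119, -1.738], 'wrist_torque': [-0.06, -0.041, 0.061], 'grip_width': 0.196, 'grip_force': 117.919}
tcp jig [-1.2 95.4]
top file_tip 0.78 [273.4 161.3] [  0.  -44.6]
top edge_home 0.93 [255.3 167.4] [0.1 4.8]
257 166
scene file_tip 0.87 [217.5 185.5] [ -9.5 -50.3]
scene flat_file 0.92 [270.7 208.1] [ 1.1 99.1]
scene edge_home 0.6 [270.9 208.5] [-14.4  94.2]
234 201
wrist flat_file 0.69 [254.2 250.7] [-1.4 94.5]
```

View pics/c4.png

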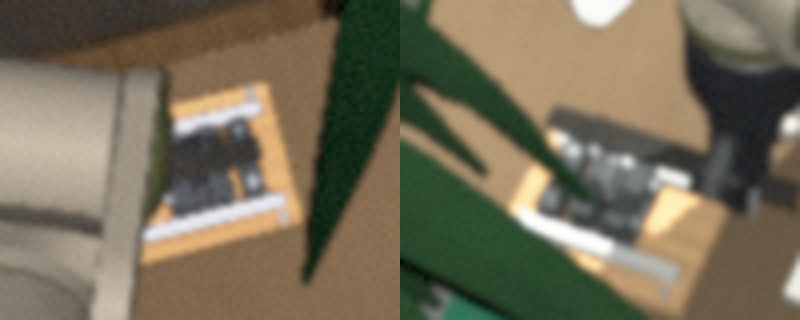

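step_arm:
  commands: "0 0.4 0.1 0.7 0 0 0;0 0.8 0.1 1.4 0 0 0;0 0.8 0.1 2.1 0 0 0;0 0.8 0.1 2.1 0 0 0;0 0.8 0.1 2.1 0 0 0"

```text
time_s: 7.52
eef_pos: [496.5, 63.9, 86.7]
ee_rot: [-0.001, 0.615, 0.789, -0.0]
force: [-0.1, 0.5, -0.8]
grip_width: 0.198
grip_force: 117.9
```

step_arm:
  commands: "0 0 0 0.07 0 0 0;0 0 0 0.15 0 0 0;0 0 0 0.15 0 0 0"

```text
time_s: 7.77
eef_pos: [496.9, 63.7, 85.9]
ee_rot: [0.0, 0.615, 0.789, 0.0]
force: [-0.7, -0.2, -1.0]
grip_width: 0.202
grip_force: 117.9
```

step_arm:
  commands: "0 0 0 0.1 0 0 0;0 0 0 0.2 0 0 0;0 0 0 0.2 0 0 0"

```text
time_s: 8.02
eef_pos: [496.7, 63.8, 83.6]
ee_rot: [-0.0, 0.615, 0.789, -0.0]
force: [0.3, 0.2, -1.8]
grip_width: 0.196
grip_force: 117.9
```

step_arm:
  commands: "0 0 0 0.1 0 0 0;0 0 0 0.2 0 0 0;0 0 0 0.2 0 0 0"

```text
time_s: 8.27
eef_pos: [496.7, 63.8, 81.6]
ee_rot: [-0.0, 0.615, 0.789, -0.0]
force: [-0.1, -0.0, -1.6]
grip_width: 0.198
grip_force: 117.9
```

step_arm:
  commands: "0 0 0 0.1 0 0 0;0 0 0 0.2 0 0 0;0 0 0 0.2 0 0 0"

```text
time_s: 8.52
eef_pos: [496.7, 63.8, 79.6]
ee_rot: [-0.0, 0.615, 0.789, -0.0]
force: [-0.4, 0.0, -0.8]
grip_width: 0.198
grip_force: 117.9
```

step_arm:
  commands: "0 0 0 0.1 0 0 0;0 0 0 0.15 0 0 0;0 0 0 0.15 0 0 0"

```text
time_s: 8.77
eef_pos: [496.8, 63.8, 78.2]
ee_rot: [-0.0, 0.615, 0.789, -0.0]
force: [-1.0, 1.2, -2.4]
grip_width: 0.197
grip_force: 117.9
```

```bash
python3 - <<'E'
from h import *
for i in range(4):
    s=sense();print(np.round(s["force"],2),np.round(s["wrist_torque"],3),np.round(s["eef_pos"],1),s["time_s"]);camera_model("top");capture("top")
E
```

```text
[-1.04  1.18 -2.42] [-0.069 -0.017 -0.043] [496.8  63.8  78.2] 8.7667
[ 0.32  0.7  -1.25] [-0.085  0.002 -0.03 ] [496.8  63.8  78.2] 8.8167
[-0.61  0.02 -1.79] [-0.059 -0.061  0.029] [496.8  63.8  78.3] 8.8667
[-0.12  0.46 -1.72] [ 0.012 -0.017  0.058] [496.8  63.8  78.3] 8.9167
```

step_arm:
  commands: "0 0 0 0.1 0 0 0;0 0 0 0.2 0 0 0;0 0 0 0.2 0 0 0"

```text
time_s: 9.22
eef_pos: [496.8, 63.8, 76.2]
ee_rot: [0.0, 0.615, 0.789, 0.0]
force: [0.5, 0.0, -0.9]
grip_width: 0.199
grip_force: 118.0
```

step_arm:
  commands: "0 0 0 0.1 0 0 0;0 0 0 0.15 0 0 0;0 0 0 0.15 0 0 0"

```text
time_s: 9.47
eef_pos: [496.9, 63.8, 74.8]
ee_rot: [0.0, 0.615, 0.789, 0.0]
force: [-0.7, 0.5, 0.2]
grip_width: 0.198
grip_force: 118.1
```

```bash
cat >> h.py <<'E'
def avg(n=5):
    f=[];t=[];
    for i in range(n):
        s=sense();f.append(s["force"]);t.append(s["wrist_torque"]);capture("top")
    a=np.array(s["eef_pos"]);O=np.array([522,-36.])
    print("F",np.mean(f,0).round(2),"T",np.mean(t,0).round(3),a.round(1),"jy",((a[:2]-O)@[-.245,.9695]).round(1),"jx",((a[:2]-O)@[.9695,.245]).round(1),s["time_s"],"q",np.round(s["ee_rot"],4))
E
python3 -c "from h import *;avg()"
```

```text
F [0.31 0.71 0.39] T [-0.112 -0.055  0.005] [496.9  63.8  74.9] jy 102.9 jx 0.1 9.6667 q [1.000e-04 6.146e-01 7.888e-01 1.000e-04]
```

Contact found: about 2 N with the TCP at z 74.9. I'll press a little more.

step_arm:
  commands: "0 0 0 0.03 0 0 0;0 0 0 0.06 0 0 0;0 0 0 0.06 0 0 0"

```text
time_s: 9.97
eef_pos: [496.8, 63.8, 74.2]
ee_rot: [0.0, 0.615, 0.789, 0.0]
force: [-0.1, 1.6, 0.8]
grip_width: 0.202
grip_force: 118.1
```

```bash
python3 -c "from h import *;avg()"
```

```text
F [0.14 0.84 0.73] T [-0.197 -0.106  0.008] [496.9  63.8  74.2] jy 102.9 jx 0.1 10.1667 q [1.000e-04 6.146e-01 7.888e-01 0.000e+00]
```

step_arm:
  commands: "0 0 0 0.03 0 0 0;0 0 0 0.06 0 0 0;0 0 0 0.06 0 0 0"

```text
time_s: 10.47
eef_pos: [496.8, 63.8, 73.6]
ee_rot: [0.0, 0.615, 0.789, 0.0]
force: [0.4, 0.2, 1.2]
grip_width: 0.201
grip_force: 118.2
```

```bash
python3 -c "from h import *;avg(8)"
```

```text
F [0.11 0.18 0.97] T [-0.22  -0.102  0.037] [496.8  63.8  73.6] jy 102.9 jx 0.0 10.8167 q [0.     0.6146 0.7888 0.    ]
```

step_arm:
  commands: "0 0 0 0.05 0 0 0;0 0 0 0.1 0 0 0;0 0 0 0.1 0 0 0"

```text
time_s: 11.12
eef_pos: [496.8, 63.8, 72.5]
ee_rot: [0.0, 0.615, 0.789, -0.0]
force: [0.4, 1.1, 1.5]
grip_width: 0.194
grip_force: 118.3
```

```bash
python3 -c "from h import *;avg(8)"
```

```text
F [-0.1   0.48  1.62] T [-0.259 -0.099  0.009] [496.8  63.8  72.6] jy 102.9 jx 0.1 11.4667 q [0.     0.6146 0.7888 0.    ]
```

Now about 3.3 N. I'll advance in pieces.

step_arm:
  commands: "0 -0.5 0 0 0 0 0;0 -1 0 0 0 0 0;0 -1.5 0 0 0 0 0;0 -2 0 0 0 0 0"

```text
time_s: 11.85
eef_pos: [501.8, 43.9, 72.6]
ee_rot: [-0.0, 0.615, 0.789, 0.0]
force: [-0.0, 2.0, 2.6]
grip_width: 0.202
grip_force: 118.3
```

```bash
python3 -c "from h import *;avg(6)"
```

```text
F [-0.36  0.01  2.41] T [-0.326 -0.036 -0.03 ] [501.8  44.1  72.7] jy 82.6 jx 0.1 12.1 q [ 2.000e-04  6.147e-01  7.888e-01 -1.000e-04]
```

step_arm:
  commands: "0 -0.5 0 -0.01 0 0 0;0 -1 0 -0.02 0 0 0;0 -1.5 0 -0.03 0 0 0;0 -2 0 -0.04 0 0 0"

```text
time_s: 12.48
eef_pos: [506.7, 24.6, 73.1]
ee_rot: [-0.0, 0.615, 0.789, 0.0]
force: [0.3, 3.5, 2.8]
grip_width: 0.199
grip_force: 118.4
```

```bash
python3 -c "from h import *;avg(6)"
```

```text
F [-0.2   0.62  3.02] T [-0.277  0.004 -0.029] [506.8  24.7  73.1] jy 62.6 jx 0.1 12.7333 q [ 3.000e-04  6.147e-01  7.888e-01 -1.000e-04]
```

step_arm:
  commands: "0 -0.5 0 -0.02 0 0 0;0 -1 0 -0.04 0 0 0;0 -1.5 0 -0.06 0 0 0;0 -2 0 -0.07 0 0 0"

```text
time_s: 13.12
eef_pos: [511.6, 5.3, 73.7]
ee_rot: [-0.0, 0.615, 0.789, 0.0]
force: [-0.3, 3.2, 3.8]
grip_width: 0.201
grip_force: 118.5
```

```bash
python3 -c "from h import *;avg(6)"
```

```text
F [-0.37  0.34  3.92] T [-0.24  -0.004 -0.018] [511.6   5.3  73.8] jy 42.5 jx 0.1 13.3667 q [ 3.000e-04  6.147e-01  7.888e-01 -1.000e-04]
```

step_arm:
  commands: "0 -0.5 0 -0.03 0 0 0;0 -1 0 -0.06 0 0 0;0 -1.5 0 -0.09 0 0 0;0 -2 0 -0.11 0 0 0;0 -2.3 0 -0.12 0 0 0;0 -2.3 0 -0.12 0 0 0"

```text
time_s: 13.92
eef_pos: [517.3, -17.5, 74.8]
ee_rot: [0.0, 0.615, 0.789, -0.0]
force: [-0.3, -0.5, 2.6]
grip_width: 0.198
grip_force: 118.4
```

```bash
python3 - <<'E'
from h import *
avg(5)
O=np.array([522,-36.]);jx=np.array([.9695,.245]);jy=np.array([-.245,.9695])
for c in ["top","scene"]:
    cm=camera_model(c);im=capture(c);save(im,c+"5.png")
    for n,zz in [("file_tip",65),("edge_home",68),("flat_file",65),("stroke_end",68)]:
        for r in spot_point(c,n)[:1]: p=at(cm,r["xy"],zz)[:2]-O; print(c,n,round(r["score"],2),np.round([p@jx,p@jy],1))
E
```

```text
F [-0.28 -0.39  2.22] T [-0.254  0.011  0.009] [517.1 -16.8  74.9] jy 19.8 jx -0.0 14.1167 q [ 1.000e-04  6.146e-01  7.888e-01 -1.000e-04]
top file_tip 0.39 [  -4.6 -116.1]
scene file_tip 0.86 [  -1.6 -120.5]
scene edge_home 0.56 [10.9 -4. ]
scene flat_file 0.9 [ 6.1 22. ]
scene stroke_end 0.45 [-69.7 161.3]
```

Steps 1–3 should be met: about 3.9 N at the end, tip 116–120 mm past the bar. Now I'll lift, return in the air and come down to just above contact.

step_arm:
  commands: "0 0 0 -0.8 0 0 0;0 0 0 -1.8 0 0 0;0 1 0 -2.5 0 0 0;0 3 0 -2.5 0 0 0;0 5.5 0 -2.5 0 0 0;0 7.5 0 -2.5 0 0 0;0 8.3 0 -2.5 0 0 0;0 8.3 0 -2.5 0 0 0;0 8.3 0 -1.6 0 0 0;0 8.3 0 -0.9 0 0 0;0 8.3 0 -0.5 0 0 0;0 8.3 0 -0.3 0 0 0;0 8.3 0 -0.3 0 0 0"

```text
time_s: 15.75
eef_pos: [496.6, 63.3, 77.1]
ee_rot: [-0.001, 0.615, 0.789, -0.0]
force: [-0.2, -0.2, -0.7]
grip_width: 0.201
grip_force: 118.0
```

```bash
python3 -c "from h import *;avg(8)"
```

```text
F [ 0.23 -0.16 -1.7 ] T [-0.07  -0.018 -0.001] [496.9  63.8  78.1] jy 102.9 jx 0.1 16.1 q [1.000e-04 6.146e-01 7.888e-01 1.000e-04]
```

step_arm:
  commands: "0 0 0 0.15 0 0 0;0 0 0 0.28 0 0 0;0 0 0 0.4 0 0 0;0 0 0 0.5 0 0 0;0 0 0 0.56 0 0 0;0 0 0 0.56 0 0 0"

```text
time_s: 16.65
eef_pos: [496.9, 63.8, 72.3]
ee_rot: [0.0, 0.615, 0.789, 0.0]
force: [-0.8, 0.1, 2.1]
grip_width: 0.197
grip_force: 118.2
```

```bash
python3 -c "from h import *;avg(6)"
```

```text
F [-0.35  0.77  1.67] T [-0.281 -0.102  0.017] [496.9  63.8  72.4] jy 102.9 jx 0.1 16.9 q [2.000e-04 6.146e-01 7.888e-01 1.000e-04]
```

The same force at the same height, so I'll run the second stroke in one pass on the learned height profile.

step_arm:
  commands: "0 -0.5 0 0 0 0 0;0 -1 0 -0.01 0 0 0;0 -1.5 0 -0.02 0 0 0;0 -2 0 -0.03 0 0 0;0 -2.5 0 -0.04 0 0 0;0 -3 0 -0.05 0 0 0;0 -3.5 0 -0.06 0 0 0;0 -4 0 -0.07 0 0 0;0 -4.5 0 -0.09 0 0 0;0 -5 0 -0.11 0 0 0;0 -5.5 0 -0.13 0 0 0;0 -6 0 -0.15 0 0 0;0 -6.5 0 -0.17 0 0 0;0 -7 0 -0.19 0 0 0;0 -7.5 0 -0.21 0 0 0;0 -8 0 -0.23 0 0 0;0 -8.4 0 -0.24 0 0 0;0 -8.4 0 -0.24 0 0 0"

```text
time_s: 18.45
eef_pos: [517.6, -18.5, 74.7]
ee_rot: [0.0, 0.615, 0.789, -0.0]
force: [0.3, -0.8, 3.1]
grip_width: 0.196
grip_force: 118.4
```

```bash
python3 -c "from h import *;avg(6)"
```

```text
F [-0.01 -0.52  2.75] T [-0.265  0.014 -0.007] [517.4 -17.7  74.7] jy 18.9 jx -0.0 18.7 q [ 2.000e-04  6.146e-01  7.889e-01 -1.000e-04]
```

step_arm:
  commands: "0 0 0 -0.8 0 0 0;0 0 0 -1.8 0 0 0;0 1 0 -2.5 0 0 0;0 3 0 -2.5 0 0 0;0 5.5 0 -2.5 0 0 0;0 7.5 0 -2.5 0 0 0;0 8.4 0 -2.5 0 0 0;0 8.4 0 -2.5 0 0 0;0 8.4 0 -1.6 0 0 0;0 8.4 0 -0.9 0 0 0;0 8.4 0 -0.5 0 0 0;0 8.4 0 -0.3 0 0 0;0 8.4 0 -0.3 0 0 0;0 8.4 0 -0.3 0 0 0"

```text
time_s: 19.92
eef_pos: [496.9, 63.4, 77.6]
ee_rot: [-0.0, 0.615, 0.789, -0.0]
force: [-0.1, 0.1, -2.0]
grip_width: 0.199
grip_force: 118.0
```

```bash
python3 -c "from h import *;avg(6)"
```

```text
F [-0.08 -0.11 -1.82] T [-0.082 -0.017  0.014] [496.9  63.8  77.9] jy 102.9 jx 0.1 20.1667 q [1.000e-04 6.146e-01 7.888e-01 1.000e-04]
```

step_arm:
  commands: "0 0 0 0.15 0 0 0;0 0 0 0.28 0 0 0;0 0 0 0.4 0 0 0;0 0 0 0.5 0 0 0;0 0 0 0.54 0 0 0;0 0 0 0.54 0 0 0;0 0 0 0.54 0 0 0"

```text
time_s: 20.8
eef_pos: [497.0, 63.8, 72.4]
ee_rot: [0.0, 0.615, 0.789, 0.0]
force: [0.5, 0.6, 1.9]
grip_width: 0.2
grip_force: 118.2
```

```bash
python3 -c "from h import *;avg(6)"
```

```text
F [0.17 0.84 1.9 ] T [-0.286 -0.078  0.012] [496.9  63.8  72.4] jy 102.9 jx 0.1 21.05 q [1.000e-04 6.146e-01 7.888e-01 1.000e-04]
```

step_arm:
  commands: "0 -0.5 0 0 0 0 0;0 -1 0 -0.01 0 0 0;0 -1.5 0 -0.02 0 0 0;0 -2 0 -0.03 0 0 0;0 -2.5 0 -0.04 0 0 0;0 -3 0 -0.05 0 0 0;0 -3.5 0 -0.06 0 0 0;0 -4 0 -0.07 0 0 0;0 -4.5 0 -0.09 0 0 0;0 -5 0 -0.11 0 0 0;0 -5.5 0 -0.13 0 0 0;0 -6 0 -0.15 0 0 0;0 -6.5 0 -0.17 0 0 0;0 -7 0 -0.19 0 0 0;0 -7.5 0 -0.21 0 0 0;0 -8 0 -0.23 0 0 0;0 -8.5 0 -0.24 0 0 0;0 -8.5 0 -0.24 0 0 0"

```text
time_s: 22.6
eef_pos: [517.9, -19.6, 74.7]
ee_rot: [0.0, 0.615, 0.789, -0.0]
force: [-0.0, -1.0, 2.3]
grip_width: 0.197
grip_force: 118.4
```

```bash
python3 -c "from h import *;avg(6)"
```

```text
F [-0.22 -0.89  2.27] T [-0.259  0.014 -0.003] [517.6 -18.7  74.7] jy 17.9 jx -0.0 22.85 q [ 1.000e-04  6.146e-01  7.889e-01 -1.000e-04]
```

Third stroke is done. I'll lift clear and carry the file back over its rest.

step_arm:
  commands: "0 0 0 -1 0 0 0;0 0 0 -3 0 0 0;0 0 0 -6 0 0 0;0 2 -0.5 -9 0 0 0;0 5 -1.3 -9 0 0 0.03;0 8.5 -2.3 -9 0 0 0.06;0 12 -3.2 -9 0 0 0.1;0 15.5 -4.1 -9 0 0 0.13;0 19 -5.1 -9 0 0 0.156;0 22.5 -6 -9 0 0 0.156;0 25 -6.7 -9 0 0 0.156;0 26.4 -7 -9 0 0 0.156;0 26.4 -7 -9 0 0 0.156;0 26.4 -7 -9 0 0 0.156"

```text
time_s: 24.07
eef_pos: [384.8, 220.5, 164.9]
ee_rot: [0.0, 0.674, 0.739, -0.0]
force: [0.4, 0.5, -2.1]
grip_width: 0.199
grip_force: 117.9
```

```bash
python3 - <<'E'
from h import *
avg(4)
s=sense();z=s["eef_pos"][2]
for c in ["top","scene"]:
    cm=camera_model(c);im=capture(c);save(im,c+"6.png")
    for n,zz in [("file_tip",z-9.5),("flat_file",z-11.5),("rest_tip",32),("file_rest",0),("edge_home",68),("ring_gauge",0)]:
        for r in spot_point(c,n)[:1]: print(c,n,round(r["score"],2),np.round(at(cm,r["xy"],zz),1))
    for n,zz in [("file_rest",30),("flat_file",z)]:
      for r in trace(c,n)[:1]:
        v,u=np.nonzero(r["mask"]);P=np.array([at(cm,p,zz)[:2] for p in np.c_[u,v]]).astype(np.float32)
        print(c,n,[np.round(q,1) for q in cv2.minAreaRect(P)])
cm=camera_model("scene");u,v=proj(cm,[522,-36,50]).astype(int)
save(np.hstack([cv2.resize(im[v-40:v+40,u-50:u+50],(400,320),interpolation=cv2.INTER_CUBIC),cv2.resize(im[150:270,270:420],(400,320),interpolation=cv2.INTER_CUBIC)]),"c6.png")
E
```

```text
F [ 0.14  0.29 -1.92] T [-0.083 -0.036 -0.002] [385.6 219.5 164.7] jy 281.2 jx -69.7 24.2167 q [ 0.000e+00  6.746e-01  7.382e-01 -1.000e-04]
top file_tip 0.65 [ 348.  -244.1  155.2]
top flat_file 0.66 [394.3 220.2 153.2]
top rest_tip 0.59 [391.   81.3  32. ]
top file_rest 0.83 [389.4 214.    0. ]
top edge_home 0.88 [525.2 -38.8  68. ]
top ring_gauge 0.73 [392.2   6.6   0. ]
top file_rest [array([388.9, 161. ]), array([ 57.5, 117.1]), np.float64(5.1)]
top flat_file [array([392.7, 138.4]), array([ 22.2, 104.6]), np.float64(3.5)]
scene file_tip 0.83 [398.   84.7 155.2]
scene flat_file 0.85 [383.4 221.5 153.2]
scene rest_tip 0.83 [393.2  87.8  32. ]
scene file_rest 0.65 [387.  228.9   0. ]
scene edge_home 0.58 [526.  -41.3  68. ]
scene ring_gauge 0.63 [390.    9.6   0. ]
scene file_rest [array([388.8, 228.3]), array([ 81.6, 230.9]), np.float64(4.0)]
scene flat_file [array([385.6, 223.1]), array([ 31.4, 259.3]), np.float64(4.4)]
```

View pics/c6.png

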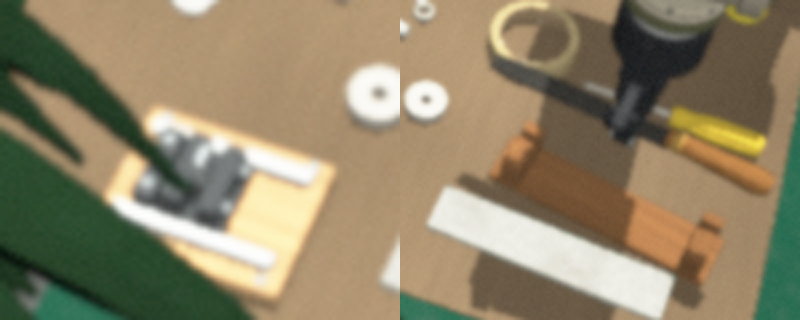

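The crops show the carriage against its stop and the file held above the empty rest. I'll lower it straight down at the pose where it was picked up.

step_arm:
  commands: "0 0 0 3 0 0 0;0 0 0 6 0 0 0;0 0 0 8.5 0 0 0;0 0 0 10 0 0 0;0 0 0 10.6 0 0 0;0 0 0 11.1 0 0 0;0 0 0 11.6 0 0 0;0 0 0 12 0 0 0;0 0 0 12.15 0 0 0;0 0 0 12.15 0 0 0"

```text
time_s: 26.0
eef_pos: [385.3, 220.3, 43.4]
ee_rot: [0.0, 0.674, 0.739, 0.0]
force: [-0.5, 0.0, -1.0]
grip_width: 0.204
grip_force: 117.9
```

```bash
python3 -c "from h import *;avg(5)"
```

```text
F [-0.03  0.34 -1.29] T [-0.065  0.017  0.024] [385.4 220.3  43.6] jy 282.0 jx -69.6 26.2 q [2.000e-04 6.742e-01 7.385e-01 3.000e-04]
```

step_arm:
  commands: "0 0 0 0.1 0 0 0;0 0 0 0.17 0 0 0;0 0 0 0.17 0 0 0"

```text
time_s: 26.5
eef_pos: [385.3, 220.3, 41.7]
ee_rot: [0.0, 0.674, 0.739, 0.0]
force: [0.1, -0.7, 1.7]
grip_width: 0.202
grip_force: 118.4
```

```bash
python3 -c "from h import *;avg(5)"
```

```text
F [-0.32 -0.49  2.84] T [-0.079  0.096 -0.007] [385.3 220.3  41.7] jy 282.0 jx -69.7 26.7 q [1.000e-04 6.742e-01 7.385e-01 2.000e-04]
```

It's seated (supported with about 4.5 N at the original height). I'll release.

step_arm:
  commands: "0.3 0 0 0 0 0 0;0.4 0 0 0 0 0 0;0.55 0 0 0 0 0 0;0.55 0 0 0 0 0 0;0.55 0 0 0 0 0 0;0.55 0 0 -0.5 0 0 0;0.55 0 0 -2 0 0 0;0.55 0 0 -5 0 0 0;0.55 0 0 -9 0 0 0;0.55 0 0 -13 0 0 0;0.55 0 0 -17 0 0 0;0.55 0 0 -20 0 0 0;0.55 0 0 -20 0 0 0"
  newtons: 40

```text
time_s: 27.83
eef_pos: [387.0, 220.8, 247.6]
ee_rot: [0.003, 0.674, 0.739, 0.005]
force: [1.0, -0.4, 0.7]
grip_width: 0.552
grip_force: 0.0
```

```bash
python3 - <<'E'
from h import *
avg(2)
for c in ["wrist","scene"]:
    cm=camera_model(c);im=capture(c);save(im,c+"7.png")
    for n,zz in [("file_tip",32),("flat_file",30),("rest_tip",32),("file_rest",0)]:
        for r in spot_point(c,n)[:1]: print(c,n,round(r["score"],2),np.round(at(cm,r["xy"],zz),1))
    if c=="wrist": w=im
    for r in trace(c,"flat_file")[:1]:
        v,u=np.nonzero(r["mask"]);P=np.array([at(cm,p,40)[:2] for p in np.c_[u,v]]).astype(np.float32)
        print([np.round(q,1) for q in cv2.minAreaRect(P)])
save(np.hstack([cv2.resize(w,(400,300)),cv2.resize(im[150:270,230:390],(400,300),interpolation=cv2.INTER_CUBIC)]),"c7.png")
E
```

```text
F [ 0.16 -0.16 -0.2 ] T [0.026 0.008 0.03 ] [386.  220.5 244.4] jy 282.0 jx -69.0 27.8833 q [0.0017 0.6742 0.7386 0.0026]
wrist file_tip 0.88 [396.5  88.7  32. ]
wrist flat_file 0.78 [384.3 218.7  30. ]
wrist file_rest 0.68 [383.5 216.    0. ]
[array([384.1, 220.3]), array([ 23.8, 264.3]), np.float64(4.5)]
scene file_tip 0.73 [397.9  85.7  32. ]
scene flat_file 0.93 [386.7 221.7  30. ]
scene rest_tip 0.9 [396.1  88.7  32. ]
scene file_rest 0.79 [393.5 225.6   0. ]
[array([385.5, 221.2]), array([ 26.8, 259.5]), np.float64(5.5)]
```

View pics/c7.png

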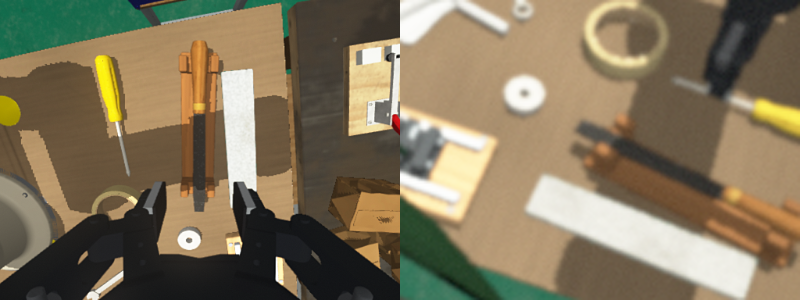

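The file lies in both cradles as before (centre near 385, 221, tip near 397, 88), and the arm is clear. I'm handing in.

```bash
python3 -c "from rig import *;print(finish_job())"
```

```text
the job is handed in; nothing more can be done
None
```

I gave the bar three full forward strokes at about 3–6 N, lifted the file clear for each return, and laid it back in its rest as it lay. The carriage looked home against its stop, and I handed the job in at about 28 s; no verdict came back.

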